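Set the flywheel magnet to the coil and put the brake on

TASK

On the mower engine, push on a spoke of the flywheel with one fingertip and turn it, either way round, until the magnet block on its rim stands squarely in front of the ignition coil. Then push the brake lever's upright tab towards the flywheel until the brake is fully home, leaving the magnet at the coil. The flywheel sits loose on its shaft, so do not lift it, do not squeeze or force anything hard, and leave the loose parts around it where they lie.

Things in the scene. Friction and masses are not known exactly. Their poses are not given: they have to be found in the camera images.
- wheel: The whole flywheel as it sits on the engine's shaft: cast aluminium, upright axis, 220 mm diameter. Origin on the axis 140 mm above the bench; this frame does not turn with the wheel, its x axis points level to the coil. Rim 98 to 110 mm from the axis, 145 to 165 mm above the bench; hub of radius 24, top at 171 mm. Its nut is off: it sits by its own weight (1 to 1.6 kg) and can be lifted off.
- shaft_end (a point): Top of the bare steel shaft end (radius 9 mm) that sticks up through the hub, 187 mm above the bench. Below the open windows between the spokes: a round boss of radius 45 mm (top 139 mm above the bench), outside it the crankcase top at 115 mm and, towards the coil, the finned cylinder at 122 mm.
- flywheel: The flywheel with its three straight spokes, as it turns. Origin on the axis, 145 mm above the bench; x axis points level to the magnet block, z up. The spokes run radially from the hub (radius 24) to the rim (radius 98), are 14 mm wide, 147 to 163 mm above the bench, and lie 60, 180 and 300 degrees from the magnet; the windows between them are open.
- magnet (a point): Outer middle of the magnet block: the only dark iron block on the flywheel's rim, 40 mm along the rim, 14 mm radially, top 173 mm above the bench. This point is 108 mm from the axis, 160 mm above the bench.
- coil (a point): Point just before the middle of the ignition coil's two steel legs (28 mm apart, facing the flywheel; behind them a black block 52 mm wide, top 181 mm above the bench; fixed on the finned cylinder). 108 mm from the flywheel's axis, 160 mm above the bench. The magnet point comes here when the magnet squarely faces the coil.
- flywheel_angle (a joint): Angle of the flywheel (rad), growing anticlockwise seen from above; 0 or 2 pi with the magnet squarely at the coil. Starts at 0.9 to 5.4. Turns both ways, from -7 to 13, with a drag of about 0.13 N m (2 N at 65 mm radius); stays where it is left.
- brake_angle (a joint): Angle of the brake lever (rad): 0 swung fully away from the flywheel, 0.6 at its stop with the rubber pad against the rim. Starts at 0 to 0.2. It swings clockwise seen from above as the value grows, with a drag of about 0.12 N m (1 N at the tab); stays where it is left. It does not turn the flywheel.
- brake: The brake lever; origin on its upright pivot axis beside the flywheel, 148 mm above the bench; its x axis points from the free end to the pivot, its y axis to the flywheel. The flat steel lever is 127 mm long from here, 10 mm wide and 148 to 156 mm above the bench; its rubber pad is on the side facing the flywheel, 60 to 90 mm from the pivot.
- tab (a point): Upright steel tab at the brake lever's free end. Origin at its middle, 112 mm from the pivot, 170 mm above the bench; its x axis points along the lever to the pivot, its y axis towards the flywheel. 30 mm along the lever, 6 mm thick, top 192 mm above the bench. Push its outer face (away from the flywheel) towards the flywheel.
- condenser_mid (a point): Middle of the tarnished aluminium ignition condenser, a can 18 mm dia x 34 mm lying on its bracket, on the bench plate (loose, leave it alone).
- feelers_mid (a point): Middle of the folded steel feeler gauge set, 90 x 16 x 14 mm, on the bench plate (loose, leave it alone).
- nut_mid (a point): Middle of the steel hexagon flywheel nut, 24 across flats, 16 mm high, on the bench plate (loose, leave it alone).
- cover_mid (a point): Middle of the brown bakelite points cover, 62 x 48 x 25 mm, on the bench (loose, leave it alone).
- puller_mid (a point): Middle of the rusty steel flywheel puller, 110 mm crossbar with a 72 mm centre screw standing up, on the bench (loose, leave it alone).
- plug_mid (a point): Middle of the spark plug lying down, 62 mm long, on the bench (loose, leave it alone).
- spanner_grip (a point): Middle of the handle of the steel spanner, 160 mm long, on the bench (loose, leave it alone).

How it is judged:
On the way, in this order (a step that is already met when the one before it is completed fails the run):
1. the flywheel is turned by a finger inside its rim, on a spoke, with the brake still off ((velocity of joint flywheel_angle above 0.06 rad/s or velocity of joint flywheel_angle below -0.06 rad/s) and horizontal distance between the grasp point and flywheel below 0.1 m and height (world z) of the grasp point below 0.2 m and value of joint brake_angle below 0.4 rad), for 0.04 s.
2. the flywheel rests with its magnet in front of the coil (within 8 mm), the brake still off (horizontal distance between magnet and coil below 0.008 m and value of joint brake_angle below 0.4 rad and velocity of joint flywheel_angle between -0.05 and 0.05 rad/s), for 0.3 s.
3. the brake lever is pushed home (value of joint brake_angle above 0.55 rad), for 0.2 s.
At the end, for the whole second after the job is handed in: The magnet point is within 8 mm of the coil point seen from above, the flywheel is at rest and down on its shaft (within 4 mm), and the brake lever is within 0.05 rad of its stop (0.55 or more) (horizontal distance between magnet and coil below 0.008 m and value of joint brake_angle above 0.55 rad and height (world z) of wheel below 0.144 m and velocity of joint flywheel_angle between -0.05 and 0.05 rad/s); the robot touches nothing.
It fails at once if the flywheel is lifted more than 8 mm (height (world z) of wheel above 0.148 m).
It fails at once if the flywheel is squeezed or forced with more than 50 N (contact force between the fingers and wheel above 50 N).
It fails at once if the brake lever is squeezed or forced with more than 50 N (contact force between the fingers and brake above 50 N).
It fails at once if a loose part is moved more than 25 mm or lifted (distance of any of condenser_mid, feelers_mid, nut_mid, cover_mid, puller_mid, plug_mid, spanner_grip from where it was at the start of the episode above 0.025 m).
It also fails if it takes over 59 s, if anything falls off the work surface, if the arm or the gripper's body presses on something with over 40 N, if the wrist force passes 120 N, or if a joint passes its speed limit or range.

ROBOT

A 7-joint arm with a two-finger parallel gripper is mounted at the origin on the work surface. World frame = base frame: x ahead of the robot, y to its left, z up, the work surface at z = 0. Lengths are in m, angles in rad, forces in N, time in s.
With the tool pointing down it reaches from about 0.4 to 0.85 m from the base axis. Payload 6.9 kg.
Tool frame: the origin (TCP) lies midway between the tips of the shut fingers; the grasp point (between the pads) lies 19 mm behind it; x points along the fingers, z is the direction in which the jaws open and shut, and the axes are right-handed (so a half turn about x gives the same grasp; the last joint's range is limited). The gripper opens to 85 mm and grips with 20 to 120 N. Pads are 22 mm wide; open, the fingers measure 114 mm over their backs; the gripper's body (76 mm by 85 mm) begins 54 mm behind the grasp point. The pads swing forward as they close: fully open they stand 13 mm farther back than shut.
Start: joints at [-1.03, 0.507, -0.238, 1.5, 0.126, 1.149, -0.155], TCP at [0.264, 0.567, 0.231] pointing down, gripper open.
Joint ranges: [-3.08, 3.08], [-0.24, 2.05], [-1.43, 1.35], [0, 2.5], [-1.52, 4.66], [0.17, 1.96], [-2.89, 2.89]. Speed limits (rad/s): [2.39, 2.39, 3.14, 3.14, 3.14, 3.14, 3.14].

INTERFACE

Orientations are given as a rotation vector (axis times angle).
In Python, from cell import get_obs, cams, job gives the robot as it stands.
- The arm moves only by the tool drive_tool, never from a script. Its arguments are lists of equal length, an entry for each row: "linear": the shift along the tool's x, y, z in mm, a list of three; "turn": the turn about the tool's x in rad. In form: {"linear": [[tx, ty, tz], ...], "turn": [turn, ...]}. A call has exactly 10 rows; each row is the pose to reach, as a shift and turn from the pose measured when the call began, along the tool's axes at that moment; what a row does not reach only later rows make up. A row lasts 1/8 s, in which the tool goes at most 62.5 mm and 10.7 degrees, less where a joint would pass 70% of its speed; a pose out of reach is approached as far as the arm can. A call with a gripper value outside its range is refused whole. "fingers" is the closure, from 0 (fully open) to 1 (shut), set as the call begins (left out, the last holds). The fingers move at their own pace and stop on an object; "grip_force" is the grip in N (left out, the last holds). Time passes only in rows, so rows that repeat a pose let the fingers close, or fill a call up. It gives the time, the measured TCP pose, the force and the opening at its end, in the units of the state.
- get_obs(): the state, without advancing time (a new reading comes with each control period).
- cams.snapshot(name): name is "side" or "top" or "wrist"; returns the picture (420x560x3 uint8, blue, green, red); there is no depth.
- cams.camera_params(name): a dict with "fx", "fy", "cx", "cy" (pixels), "distortion" ([k1, k2, p1, p2, k3] as OpenCV has them; the pictures are not rectified), "R" (3x3) and "t" (3): a world point X has camera coordinates R X + t. Camera axes: x right, y down, z forward; pixel columns grow to the right and rows downward; lengths in m; the calibration is good to about 2 mm. A picture is of the moment at which its call begins: read the wrist's pose just before it. camera_params takes no time and is no camera call; for the wrist camera it gives the pose at the moment of the call.
- job.job_done(): hands the job in, once; it reports no verdict.
The state is a dict: "clock": time; "qpos": joint angles; "joint_velocities": joint speeds; "joint_efforts": joint torques, N m; "eef_pos": TCP position; "orientation": TCP orientation; "ft_force": force on the tool from outside, world axes, zero at the start; "torque": the same for the moment, N m; "finger_gap": finger opening in m.
Only numpy, scipy, OpenCV 4.12 (cv2) and the standard library are available. Lean on these libraries where they do the work, as an engineer would, in place of code of your own. Each camera call takes 0.05 s, during which the arm holds its last target. There are 200 camera calls.

## Working session

There is one attempt and no reset: what is moved stays moved. The work goes in short steps, Python scripts to look and compute and a tool call to move; the robot and the scene stay as the last step left them, time stands still between calls to the robot, and variables do not carry over. Pictures are saved under pics/ and viewed, about 8 in all and at most 12, crops included, and the job is handed in when it is done.

Besides the shell and the picture viewer there is one more tool, called after ">>>" by a JSON object that holds its "fn" and its "kwargs", one argument or row to a line. drive_tool: Moves the arm, as the interface text tells. Its arguments: {"type":"object","properties":{"linear":{"type":"array"},"turn":{"type":"array"},"fingers":{"type":"number"},"grip_force":{"type":"number"}},"required":["linear","turn"]}

```bash
mkdir -p pics; ls; python3 - <<'E'
from cell import get_obs,cams,job
import cv2,numpy as np
o=get_obs();print(o)
a=cams.snapshot('top');b=cams.snapshot('side')
cv2.imwrite('pics/top0.png',a);cv2.imwrite('pics/side0.png',b)
for n in('top','side'):print(n,cams.camera_params(n))
E
```

```text
pics
{'clock': 0.0, 'qpos': array([-1.02950462,  0.5083321 , -0.23750999,  1.50113236,  0.12572326,
        1.14885729, -0.15481135]), 'joint_velocities': array([-0.00067253,  0.00211662, -0.00067183,  0.00049604, -0.00025438,
       -0.00040746,  0.00026168]), 'joint_efforts': array([ 1.50425626e-04, -6.20604444e+01, -2.18626276e+00, -2.49660212e+01,
        1.28222155e-02,  1.19645373e-02, -3.14768840e-05]), 'eef_pos': array([0.26370773, 0.56610538, 0.23043286]), 'orientation': array([-0.88348244,  1.38587369,  0.88187166]), 'ft_force': array([-0.35233763, -0.09098266,  0.06410158]), 'torque': array([-0.0134876 ,  0.04480864,  0.06213731]), 'finger_gap': 0.08479896473535091}
top {'fx': 478.62026767174683, 'fy': 478.62026767174683, 'cx': 276.7597610128621, 'cy': 213.12373567771238, 'distortion': array([-0.11108231,  0.        ,  0.        ,  0.        ,  0.        ]), 'R': array([[ 0.05140523, -0.99865472,  0.00680037],
       [-0.97532348, -0.05166593, -0.21465028],
       [ 0.21471287,  0.00440159, -0.9766673 ]]), 't': array([-0.00401184,  0.57557977,  1.09275177])}
side {'fx': 441.78007302700195, 'fy': 441.78007302700195, 'cx': 275.4815654226592, 'cy': 213.47064635621712, 'distortion': array([0.03407081, 0.        , 0.        , 0.        , 0.        ]), 'R': array([[-0.99268816, -0.12022488,  0.01077891],
       [-0.09085096,  0.68537291, -0.72250265],
       [ 0.07947523, -0.71819911, -0.69128412]]), 't': array([0.5377859 , 0.12017234, 1.15501384])}
```

View pics/top0.png

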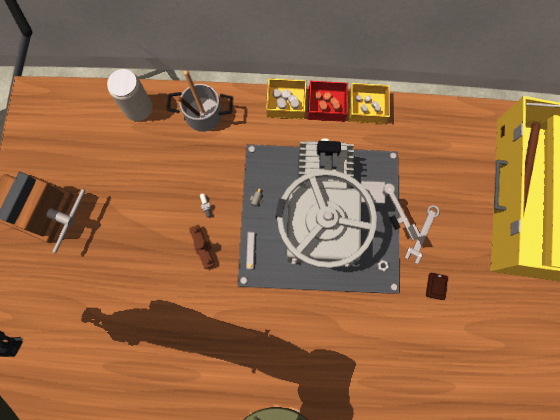

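View pics/side0.png

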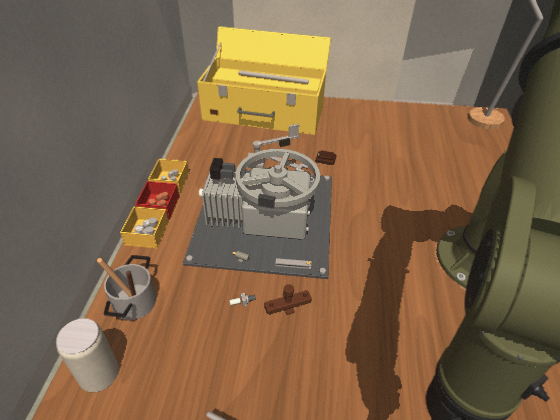

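```bash
python3 - <<'E'
import cv2,numpy as np
a=cv2.imread('pics/top0.png')[125:295,235:445];b=cv2.imread('pics/side0.png')[120:260,180:340]
a=cv2.resize(a,None,fx=3.5,fy=3.5,interpolation=2)
cv2.imwrite('pics/c0.png',a)
E
```

```text
(no output)
```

View pics/c0.png

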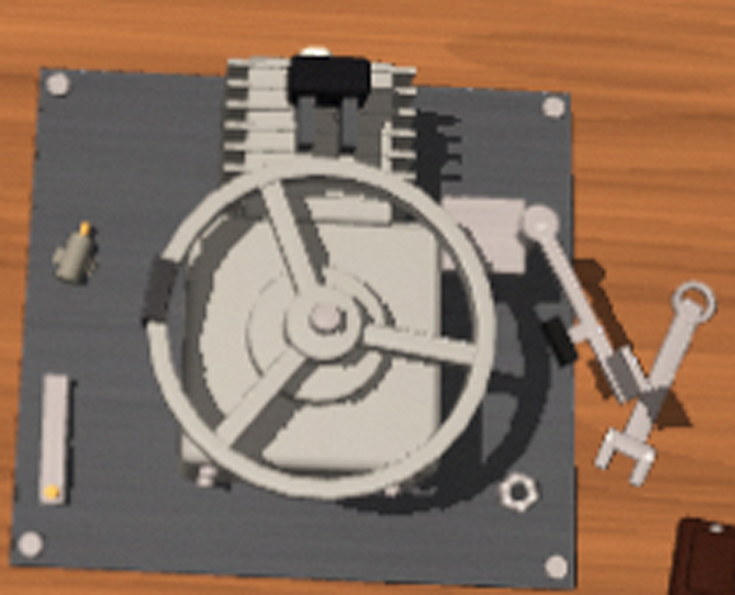

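```bash
cat >h.py <<'E'
import numpy as np,cv2
from cell import get_obs,cams,job
from scipy.spatial.transform import Rotation as Rn
def ray(n,uv,z,p=None):
    p=p or cams.camera_params(n)
    K=np.array([[p['fx'],0,p['cx']],[0,p['fy'],p['cy']],[0,0,1]])
    q=cv2.undistortPoints(np.array([[uv]],float),K,p['distortion'])[0,0]
    R=np.array(p['R']);c=-R.T@np.array(p['t']);d=R.T@np.array([q[0],q[1],1])
    return c+d*(z-c[2])/d[2]
def proj(n,X,p=None):
    p=p or cams.camera_params(n)
    K=np.array([[p['fx'],0,p['cx']],[0,p['fy'],p['cy']],[0,0,1]])
    return cv2.projectPoints(np.array([X],float),cv2.Rodrigues(np.array(p['R']))[0],np.array(p['t']),K,np.array(p['distortion']))[0].ravel()
def tool(): 
    o=get_obs();return np.array(o['eef_pos']),Rn.from_rotvec(o['orientation'])
E
python3 - <<'E'
from h import *
f=lambda u,v:(u/3.5+235,v/3.5+125)
np.set_printoptions(precision=4,suppress=True)
P=lambda n,u,v,z:print(n,ray('top',f(u,v),z))
P('shaft',327,316,.187)
P('hub',323,325,.171)
# rim outer edge: extremes
L=[(148,330),(495,327),(323,155),(328,498),(440,195),(445,450),(200,455),(205,200)]
pts=np.array([ray('top',f(*q),.165 if q[1]>0 else 0)[:2] for q in L]);
A=np.c_[2*pts,np.ones(len(pts))];s=np.linalg.lstsq(A,(pts**2).sum(1),rcond=None)[0];print('rim',s[:2],np.sqrt(s[2]+s[:2]@s[:2]))
P('magnet',160,290,.173)
P('coilblock',331,60,.181);P('coilblock front',331,100,.181)
P('legs tips',325,150,.165)
P('pivot',541,222,.156);P('tab',626,373,.192)
P('tabA',613,352,.192);P('tabB',638,395,.192)
for n,q in dict(s1=(275,190),s2=(470,352),s3=(228,438)).items():P(n,*q,.163)
p,R=tool();print(p,R.as_matrix())
E
```

```text
shaft [ 0.5488 -0.0857  0.187 ]
hub [ 0.5464 -0.0851  0.171 ]
rim [ 0.549  -0.0855] 0.11052492341306294
magnet [0.5629 0.0175 0.173 ]
coilblock [ 0.7181 -0.0845  0.181 ]
coilblock front [ 0.691  -0.0851  0.181 ]
legs tips [ 0.6626 -0.0838  0.165 ]
pivot [ 0.6249 -0.2258  0.156 ]
tab [ 0.5217 -0.2701  0.192 ]
tabA [ 0.5344 -0.2621  0.192 ]
tabB [ 0.5084 -0.2774  0.192 ]
s1 [ 0.6347 -0.0527  0.163 ]
s2 [ 0.5357 -0.179   0.163 ]
s3 [ 0.4737 -0.0292  0.163 ]
[0.2637 0.5662 0.2305] [[-0.0007 -0.9065  0.4221]
 [-0.0015  0.4221  0.9065]
 [-1.     -0.     -0.0016]]
```

>>> {"fn": "drive_tool", "kwargs": {
  "linear": [
    [-20,-30,-32],
    [-30,-78,-82],
    [-30,-126,-132],
    [-30,-174,-183],
    [-30,-222,-233],
    [-30,-270,-284],
    [-30,-318,-334],
    [-30,-366,-385],
    [-30,-414,-435],
    [-30,-455,-478]
  ],
  "turn": [0,0,0,0,0,0,0,0,0,0],
  "fingers": 1,
  "grip_force": 20
}}

```text
clock: 1.35
eef_pos: [0.4573, -0.0097, 0.2613]
orientation: [-0.884, 1.385, 0.882]
ft_force: [0.9, 0.8, 0.1]
finger_gap: 0.0002
```

>>> {"fn": "drive_tool", "kwargs": {
  "linear": [
    [0,-20,-21],
    [0,-40,-42],
    [5,-59,-62],
    [20,-59,-62],
    [35,-59,-62],
    [45,-59,-62],
    [50,-59,-62],
    [50,-59,-62],
    [50,-59,-62],
    [50,-59,-62]
  ],
  "turn": [0,0,0,0,0,0,0,0,0,0]
}}

```text
clock: 2.6
eef_pos: [0.4848, -0.0909, 0.2118]
orientation: [-0.884, 1.385, 0.882]
ft_force: [-0.3, 1.1, -0.3]
finger_gap: -0.0002
```

```bash
python3 - <<'E'
from h import *
np.set_printoptions(precision=4,suppress=True)
p,R=tool();P=cams.camera_params('wrist')
a=cams.snapshot('wrist');cv2.imwrite('pics/w0.png',a)
print(get_obs()['clock'],p,R.as_matrix());print(proj('wrist',p,P), P['fx'], -np.array(P['R']).T@P['t'],[proj('wrist',q,P) for q in [(.549,-.0855,.187),(.484,-.0912,.155),(.6347,-.0527,.163),(.4737,-.0292,.163)]])
E
```

```text
2.65 [ 0.4848 -0.0909  0.2118] [[ 0.0004 -0.9067  0.4217]
 [-0.0014  0.4217  0.9067]
 [-1.     -0.001  -0.0011]]
[279.5443 257.364 ] 305.58199457786264 [ 0.4249 -0.0628  0.3545] [array([329.6175, 321.1353]), array([278.764, 221.26 ]), array([404.7882, 370.8275]), array([360.6464, 171.8965])]
```

View pics/w0.png

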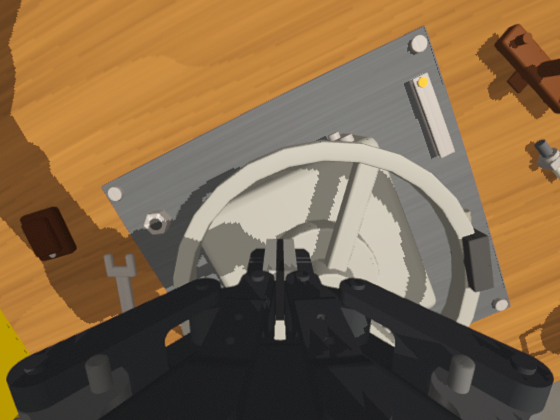

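```bash
cat >plan.py <<'E'
from h import *
C=np.array([.549,-.0855])
def pose(th,off=.0215,s=.062):
    t=np.radians(th);r=np.array([np.cos(t),np.sin(t)]);return C+s*r+off*np.array([-r[1],r[0]])
def rows(ths,z=.151,p=None,R=None,**k):
    if p is None:p,R=tool()
    M=R.as_matrix();za=np.degrees(np.arctan2(M[1,2],M[0,2]))
    L=[];T=[]
    for th in ths:
        d=M.T@(np.r_[pose(th,**k),z]-p);L.append([int(round(v)) for v in d*1000]);T.append(round(float(np.radians(za-(th-90))),3))
    print(L,T)
E
python3 -c "
from plan import *
rows([160,160,155,152]);print(get_obs()['qpos'])"
```

```text
[[61, 4, 5], [61, 4, 5], [61, 6, 11], [61, 7, 14]] [-0.086, -0.086, 0.001, 0.053]
[ 0.08376616  0.32022294  0.06895832  1.87151102 -0.0249604   0.95026222
  1.29901569]
```

>>> {"fn": "drive_tool", "kwargs": {
  "linear": [
    [15,2,2],
    [30,4,4],
    [45,4,5],
    [55,4,5],
    [61,4,5],
    [61,4,6],
    [61,5,8],
    [61,6,10],
    [61,6,11],
    [61,6,11]
  ],
  "turn": [0,0,0,0,0,0,0,0,0,0]
}}

```text
clock: 3.9
eef_pos: [0.4841, -0.0784, 0.1508]
orientation: [-0.884, 1.385, 0.882]
ft_force: [0.0, -0.7, -0.3]
finger_gap: 0.0003
```

```bash
python3 -c "
from plan import *
rows([152,149,146,143,140,136,132,128,124,120])"
```

```text
[[0, 1, 3], [0, 2, 6], [0, 3, 9], [0, 3, 13], [0, 4, 16], [0, 4, 21], [0, 4, 25], [0, 3, 30], [0, 2, 35], [0, 1, 39]] [0.053, 0.106, 0.158, 0.211, 0.263, 0.333, 0.403, 0.472, 0.542, 0.612]
```

>>> {"fn": "drive_tool", "kwargs": {
  "linear": [
    [0,1,3],
    [0,2,6],
    [0,3,9],
    [0,3,13],
    [0,4,16],
    [0,4,21],
    [0,4,25],
    [0,3,30],
    [0,2,35],
    [0,1,39]
  ],
  "turn": [0.053,0.106,0.158,0.211,0.263,0.333,0.403,0.472,0.542,0.612]
}}

```text
clock: 5.15
eef_pos: [0.4985, -0.0425, 0.1505]
orientation: [-0.409, 1.534, 0.408]
ft_force: [-2.3, 1.1, 0.6]
finger_gap: -0.0001
```

```bash
python3 -c "
from plan import *
rows([117,113,109,105,101,97,93,89,85,82])"
```

```text
[[0, 1, 4], [-1, 2, 8], [-1, 3, 13], [-1, 3, 18], [-1, 3, 22], [-1, 3, 27], [-1, 3, 31], [-1, 2, 36], [-1, 1, 40], [-1, 0, 43]] [0.05, 0.12, 0.19, 0.259, 0.329, 0.399, 0.469, 0.539, 0.608, 0.661]
```

>>> {"fn": "drive_tool", "kwargs": {
  "linear": [
    [0,1,4],
    [0,2,8],
    [0,3,13],
    [0,3,18],
    [0,3,22],
    [0,3,27],
    [0,3,31],
    [0,2,36],
    [0,1,40],
    [0,0,43]
  ],
  "turn": [0.05,0.12,0.19,0.259,0.329,0.399,0.469,0.539,0.608,0.661]
}}

```text
clock: 6.4
eef_pos: [0.535, -0.0205, 0.1502]
orientation: [0.11, 1.572, -0.112]
ft_force: [-1.8, 2.6, 1.2]
finger_gap: 0.0001
```

```bash
python3 -c "
from plan import *
cv2.imwrite('pics/top1.png',cams.snapshot('top'))
b=cv2.imread('pics/top1.png')[125:295,235:445]
cv2.imwrite('pics/c1.png',cv2.resize(b,None,fx=3.5,fy=3.5,interpolation=2))
print(get_obs()['qpos'])
rows([80,78,76,74,72,70,68,67,67,67])"
```

```text
[-0.28007168  0.48093754  0.40584039  1.85319075 -0.24237862  0.85905217
  0.10127622]
[[-1, 0, 3], [-1, 1, 5], [-1, 1, 7], [-1, 2, 10], [-1, 2, 12], [-1, 3, 14], [-1, 3, 16], [-1, 3, 18], [-1, 3, 18], [-1, 3, 18]] [0.031, 0.066, 0.101, 0.136, 0.171, 0.206, 0.241, 0.258, 0.258, 0.258]
```

View pics/c1.png

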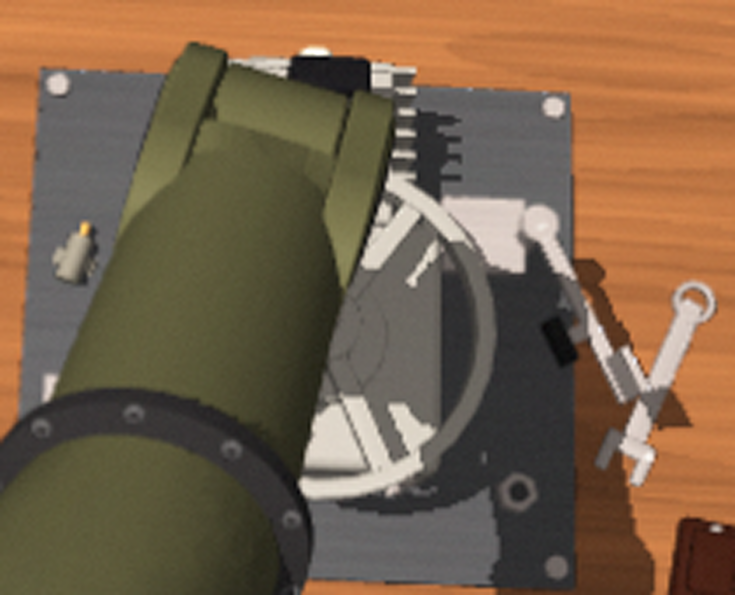

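```bash
python3 -c "
from plan import *
for q in [(382,462),(400,238)]:
    X=ray('top',(q[0]/3.5+235,q[1]/3.5+125),.163);d=X[:2]-C;print(X,np.degrees(np.arctan2(d[1],d[0])),np.linalg.norm(d))
P=cams.camera_params('wrist');cv2.imwrite('pics/w1.png',cams.snapshot('wrist'))
print(proj('wrist',[.549,-.0855,.187],P),proj('wrist',[.657,-.0845,.16],P))"
```

```text
[ 0.46353785 -0.12506966  0.163     ] -155.15548737708875 0.0941782212114466
[ 0.60730576 -0.13344346  0.163     ] -39.42966307429951 0.07548600762181505
[330.64011038 415.6776578 ] [521.39685762 341.02805726]
```

View pics/w1.png

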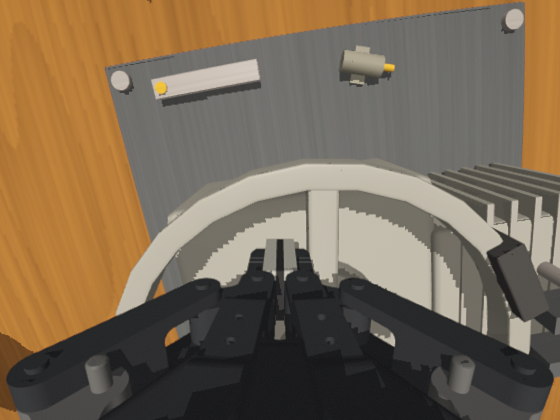

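>>> {"fn": "drive_tool", "kwargs": {
  "linear": [
    [-1,0,3],
    [-1,1,5],
    [-1,1,7],
    [-1,2,10],
    [-1,2,12],
    [-1,3,14],
    [-1,3,16],
    [-1,3,18],
    [-1,3,18],
    [-1,3,18]
  ],
  "turn": [0.031,0.066,0.101,0.136,0.171,0.206,0.241,0.258,0.258,0.258]
}}

```text
clock: 7.75
eef_pos: [0.5544, -0.0203, 0.1514]
orientation: [0.311, 1.549, -0.313]
ft_force: [-1.1, 0.5, -0.4]
finger_gap: -0.0001
```

```bash
python3 -c "
from plan import *
rows([66,65,64,63,62,61,60.5,60.5,60.5,60.5])
P=cams.camera_params('wrist');cv2.imwrite('pics/w2.png',cams.snapshot('wrist'))
for t in (60,67):
  print(t,[proj('wrist',np.r_[C+.108*np.array([np.cos(np.radians(t-60)),np.sin(np.radians(t-60))]),.173],P),proj('wrist',np.r_[C+.098*np.array([np.cos(np.radians(t)),np.sin(np.radians(t))]),.163],P)])"
```

```text
[[0, 0, 0], [0, 1, 1], [0, 1, 2], [0, 1, 3], [0, 2, 5], [0, 2, 6], [0, 2, 6], [0, 2, 6], [0, 2, 6], [0, 2, 6]] [0.021, 0.039, 0.056, 0.074, 0.091, 0.108, 0.117, 0.117, 0.117, 0.117]
60 [array([533.0646915 , 312.16070711]), array([355.60809381, 193.45014261])]
67 [array([527.43534305, 290.48858771]), array([328.70796393, 191.68686616])]
```

View pics/w2.png

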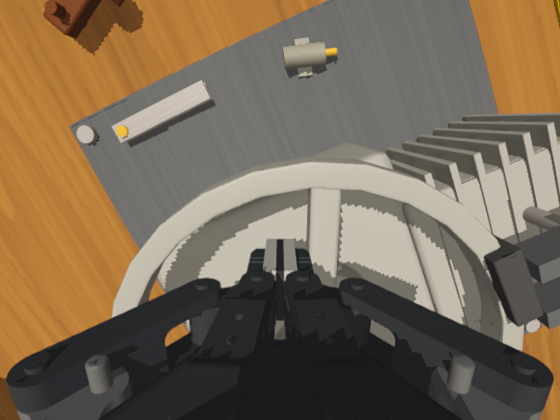

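>>> {"fn": "drive_tool", "kwargs": {
  "linear": [
    [0,0,1],
    [0,1,2],
    [0,1,3],
    [0,1,4],
    [0,2,5],
    [0,2,6],
    [0,2,7],
    [0,2,7.5],
    [0,2,7.5],
    [0,2,7.5]
  ],
  "turn": [0.021,0.039,0.056,0.074,0.091,0.108,0.117,0.125,0.125,0.125]
}}

```text
clock: 9.05
eef_pos: [0.5622, -0.0214, 0.1514]
orientation: [0.408, 1.533, -0.411]
ft_force: [-1.5, -0.3, -0.1]
finger_gap: 0.0001
```

```bash
python3 -c "
from plan import *
P=cams.camera_params('wrist');cv2.imwrite('pics/w3.png',cams.snapshot('wrist'))
rows([60,59])
for t in (60,62):
  print(t,[proj('wrist',np.r_[C+.108*np.array([np.cos(np.radians(t-60)),np.sin(np.radians(t-60))]),.173],P),proj('wrist',np.r_[C+.098*np.array([np.cos(np.radians(t)),np.sin(np.radians(t))]),.163],P)])"
```

```text
[[0, 0, -1], [0, 0, 0]] [0.001, 0.019]
60 [array([527.77704882, 289.62543669]), array([328.80042235, 191.37525055])]
62 [array([525.46760401, 283.49154241]), array([321.03722575, 191.48853246])]
```

View pics/w3.png

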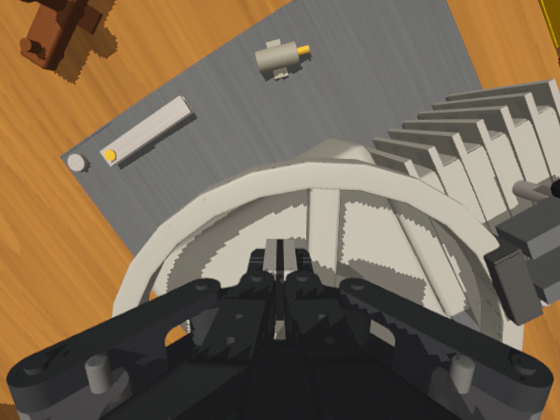

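>>> {"fn": "drive_tool", "kwargs": {
  "linear": [
    [0,0,-5],
    [0,0,-10],
    [0,0,-12],
    [-20,0,-12],
    [-50,0,-12],
    [-80,0,-12],
    [-100,0,-12],
    [-100,40,-12],
    [-100,80,-12],
    [-100,80,-12]
  ],
  "turn": [0,0,0,0,0,0,0,0,0,0]
}}

```text
clock: 10.35
eef_pos: [0.5927, 0.0581, 0.2506]
orientation: [0.405, 1.534, -0.405]
ft_force: [0.3, 0.5, 0.5]
finger_gap: 0.0003
```

```bash
python3 -c "
from plan import *
np.set_printoptions(precision=4,suppress=True)
p,R=tool();print(get_obs()['clock'],p,R.as_matrix(),get_obs()['qpos'])
piv=np.array([.6249,-.2258])
M=R.as_matrix()
za=np.degrees(np.arctan2(-M[1,2],-M[0,2]));print('minus z angle',za)
tab=np.array([.5217,-.2701]);yv=np.array([-.394,.919])
for off,z in((.035,.25),(.035,.168),(.022,.168)):
  X=np.r_[tab-off*yv,z];print(X,1000*M.T@(X-p),'turn',np.radians(za-113.2))
"
```

```text
10.35 [0.5927 0.0581 0.2506] [[-0.0013  0.4942  0.8694]
 [ 0.0001  0.8694 -0.4942]
 [-1.     -0.0006 -0.0012]] [-0.4739  0.4895  0.5427  1.5559 -0.2667  1.1722 -0.3956]
minus z angle 150.38483677260945
[ 0.5355 -0.3023  0.25  ] [   0.6293 -341.6105  128.3363] turn 0.6489978334986968
[ 0.5355 -0.3023  0.168 ] [  82.6293 -341.5639  128.4371] turn 0.6489978334986968
[ 0.5304 -0.2903  0.168 ] [  82.6375 -333.7087  118.0803] turn 0.6489978334986968
```

>>> {"fn": "drive_tool", "kwargs": {
  "linear": [
    [0,-40,16],
    [0,-85,32],
    [0,-130,48],
    [0,-175,66],
    [0,-220,83],
    [0,-265,100],
    [0,-305,115],
    [0,-342,128],
    [0,-342,128],
    [0,-342,128]
  ],
  "turn": [0.1,0.2,0.3,0.4,0.5,0.6,0.65,0.65,0.65,0.65]
}}

```text
clock: 11.6
eef_pos: [0.5347, -0.3022, 0.2506]
orientation: [0.907, 1.375, -0.907]
ft_force: [0.6, 0.6, 0.3]
finger_gap: -0.0003
```

```bash
python3 -c "
from plan import *
np.set_printoptions(precision=4,suppress=True)
p,R=tool();print(get_obs()['clock'],p,R.as_matrix(),get_obs()['qpos'])
b=cams.snapshot('top');cv2.imwrite('pics/top2.png',b)
cv2.imwrite('pics/c2.png',cv2.resize(b[125:295,235:445],None,fx=3.5,fy=3.5,interpolation=2))"
```

```text
11.6 [ 0.5347 -0.3022  0.2506] [[-0.0014  0.9198  0.3925]
 [ 0.0008  0.3925 -0.9198]
 [-1.     -0.0009 -0.0012]] [ 0.0595  0.5576  0.7163  1.5057 -0.3784  1.2221 -0.3361]
```

View pics/c2.png

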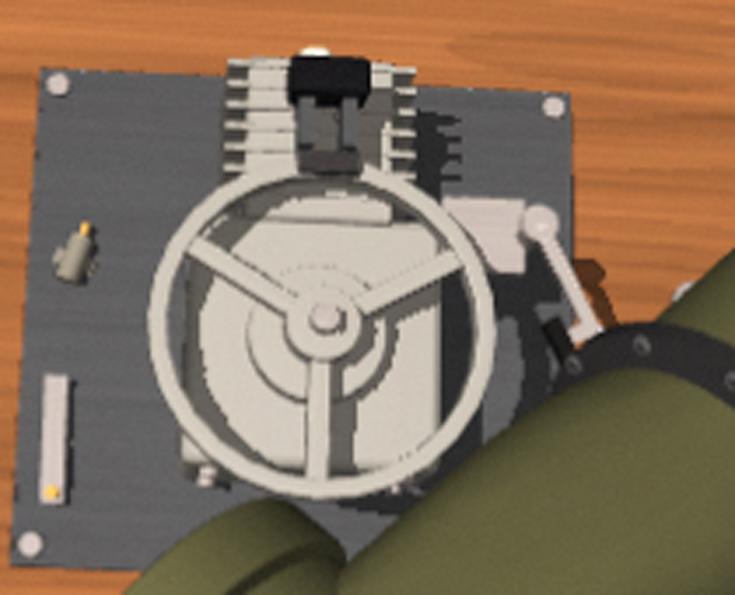

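>>> {"fn": "drive_tool", "kwargs": {
  "linear": [
    [20,0,0],
    [40,0,0],
    [60,0,0],
    [75,0,0],
    [82,0,0],
    [82,0,0],
    [82,0,-3],
    [82,0,-6],
    [82,0,-10],
    [82,0,-10]
  ],
  "turn": [0,0,0,0,0,0,0,0,0,0]
}}

```text
clock: 12.9
eef_pos: [0.5311, -0.2917, 0.1688]
orientation: [0.906, 1.376, -0.906]
ft_force: [0.6, 0.1, 0.0]
finger_gap: 0.0002
```

```bash
cat > plan2.py <<'E'
from h import *
piv=np.array([.6249,-.2258])
def rows2(phis,off=.0175,z=.168,s=.112):
    p,R=tool();M=R.as_matrix();za=np.degrees(np.arctan2(-M[1,2],-M[0,2]))
    L=[];T=[]
    for f in phis:
        t=np.radians(f);r=np.array([np.cos(t),np.sin(t)]);n=np.array([-r[1],r[0]])
        d=M.T@(np.r_[piv+s*r+off*n,z]-p);L.append([int(round(v)) for v in d*1000]);T.append(round(float(np.radians(za-(f-90))),3))
    r=(p[:2]-piv);a=np.degrees(np.arctan2(*(r[::-1])))%360
    print('finger at lever angle',a-np.degrees(np.arcsin(off/np.linalg.norm(r))));print(L,T)
E
python3 -c "
from plan2 import *
rows2([206,203,200,197,194,191,189,187,185,185])
p=ray
C=np.array([.549,-.0855])
for q,z in [((200,247),.163),((317,465),.163),((455,262),.163),((330,152),.173)]:
    X=ray('top',(q[0]/3.5+235,q[1]/3.5+125),z);d=X[:2]-C;print(np.degrees(np.arctan2(d[1],d[0])),np.linalg.norm(d))
"
```

```text
finger at lever angle 206.3354446838403
[[1, 1, -1], [1, 0, -7], [1, -1, -12], [1, -1, -18], [1, -1, -24], [1, -1, -30], [1, -1, -34], [1, 0, -38], [1, 0, -42], [1, 0, -42]] [-0.049, 0.004, 0.056, 0.108, 0.161, 0.213, 0.248, 0.283, 0.318, 0.318]
60.05816477621004 0.09120684582694998
179.5821191872257 0.08933282358298862
-61.92389540216244 0.09447345092638249
-0.37505811260913874 0.10983173526405758
```

>>> {"fn": "drive_tool", "kwargs": {
  "linear": [
    [1,1,-3],
    [1,0,-7],
    [1,-1,-12],
    [1,-1,-18],
    [1,-1,-24],
    [1,-1,-30],
    [1,-1,-34],
    [1,0,-38],
    [1,0,-42],
    [1,0,-42]
  ],
  "turn": [0,0.004,0.056,0.108,0.161,0.213,0.248,0.283,0.318,0.318]
}}

```text
clock: 14.15
eef_pos: [0.5147, -0.2526, 0.1678]
orientation: [1.146, 1.251, -1.145]
ft_force: [-0.7, -0.7, -0.2]
finger_gap: -0.0002
```

```bash
python3 -c "
from plan2 import *
rows2([183,181,179,177,175,173,171,170,169])"
```

```text
finger at lever angle 184.7861302362205
[[0, 0, -4], [0, -1, -7], [0, -1, -11], [0, -1, -15], [0, -1, -19], [0, -1, -23], [0, -1, -27], [0, -1, -29], [0, 0, -31]] [0.035, 0.07, 0.105, 0.14, 0.175, 0.209, 0.244, 0.262, 0.279]
```

>>> {"fn": "drive_tool", "kwargs": {
  "linear": [
    [0,0,-2],
    [0,0,-4],
    [0,-1,-6],
    [0,-1,-8],
    [0,-1,-9],
    [0,-1,-10],
    [0,-1,-11],
    [0,-1,-11],
    [0,-1,-11],
    [0,-1,-11]
  ],
  "turn": [0.02,0.035,0.055,0.07,0.09,0.105,0.105,0.105,0.105,0.105]
}}

```text
clock: 15.4
eef_pos: [0.5128, -0.2416, 0.1678]
orientation: [1.223, 1.203, -1.222]
ft_force: [-0.8, 0.4, -0.9]
finger_gap: -0.0003
```

>>> {"fn": "drive_tool", "kwargs": {
  "linear": [
    [0,0,-1],
    [0,0,-2],
    [0,0,-3],
    [0,0,-4],
    [0,0,-4],
    [0,0,-4],
    [0,0,-4],
    [0,0,-4],
    [0,0,-4],
    [0,0,-4]
  ],
  "turn": [0.01,0.02,0.03,0.035,0.035,0.035,0.035,0.035,0.035,0.035]
}}

```text
clock: 16.65
eef_pos: [0.5123, -0.2405, 0.168]
orientation: [1.247, 1.181, -1.252]
ft_force: [-1.7, -9.2, -4.0]
finger_gap: -0.0003
```

>>> {"fn": "drive_tool", "kwargs": {
  "linear": [
    [0,0,3],
    [0,0,8],
    [0,0,15],
    [0,0,20],
    [-20,0,20],
    [-50,0,22],
    [-80,0,25],
    [-110,0,40],
    [-110,20,80],
    [-110,40,120]
  ],
  "turn": [0,0,0,0,0,0,0,0,0,0]
}}

```text
clock: 17.9
eef_pos: [0.5467, -0.363, 0.279]
orientation: [1.247, 1.181, -1.249]
ft_force: [0.2, 0.1, -0.0]
finger_gap: 0.0002
```

>>> {"fn": "drive_tool", "kwargs": {
  "linear": [
    [0,0,40],
    [0,0,80],
    [0,0,120],
    [0,0,120],
    [0,0,120],
    [0,0,120],
    [0,0,120],
    [0,0,120],
    [0,0,120],
    [0,0,120]
  ],
  "turn": [0,0,0,0,0,0,0,0,0,0]
}}

```text
clock: 19.15
eef_pos: [0.5403, -0.4827, 0.2793]
orientation: [1.247, 1.181, -1.249]
ft_force: [0.2, 0.2, 0.0]
finger_gap: -0.0
```

```bash
python3 -c "
from plan import *
print(get_obs()['clock'],get_obs()['ft_force'])
b=cams.snapshot('top')
cv2.imwrite('pics/c3.png',cv2.resize(b[125:295,235:445],None,fx=3.5,fy=3.5,interpolation=2))"
```

```text
19.15 [0.23547348 0.19544597 0.02901276]
```

View pics/c3.png

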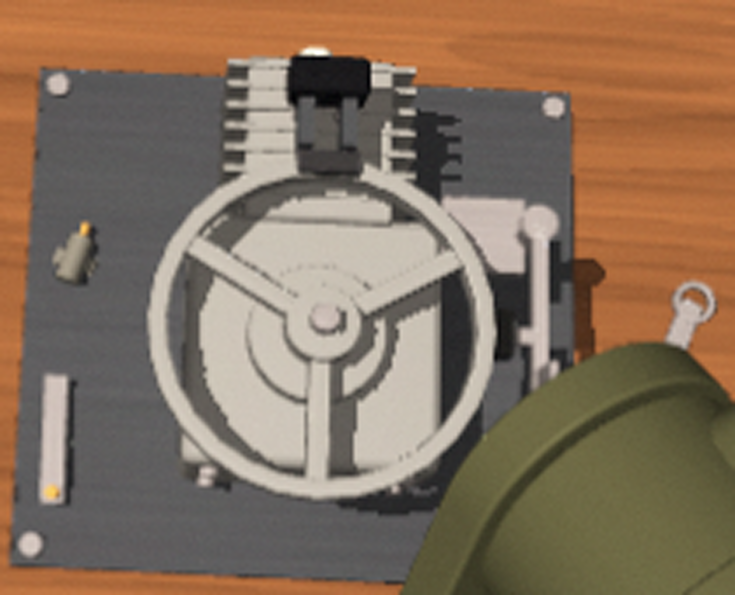

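```bash
python3 -c "
from cell import job;print(job.job_done())"
```

```text
the job is handed in; nothing more can be done
None
```

The flywheel magnet is in front of the coil and the brake lever is pushed home. I handed the job in at about 19 s of the 59 s allowed; the hand-in gives no verdict.

- **Flywheel:** I pushed one spoke with the shut fingertips and turned the wheel about 82° clockwise. The largest force I read was about 3 N.
- **Brake:** I pushed the tab until it stopped moving, when the force rose from about 1 N to about 10 N. Then I backed the arm off.

**Last checks**
- **Magnet:** three spokes and the magnet, measured in the top view before the brake push, gave between +0.1° and −1.9°, mean about −0.7°. The coil is at about +0.3°, so the error is about 1°, or 2 mm. The picture taken after the brake push looks the same.
- **Brake:** the last picture shows the pad up against the rim. I took "home" from the force rise and that picture; the lever angle itself was not measured. The arm hides the tab there.
- **Loose parts:** the condenser and feeler gauge look untouched, and so does the visible end of the spanner. The nut and points cover were hidden by the arm in the last picture, and the puller and plug were outside the crop. I did not re-check those four.
- **Contact:** the arm was clear of everything, with wrist force at about zero.

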